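Level the round drying stand

TASK

A freshly glued pot is to dry on the little stand with the round platform, which is tilted. Turn that stand's wing knob until the round platform sits level, then let go. Do not push on the platform itself, and leave the stand with the square platform as it is.

Things in the scene. Friction and masses are not known exactly. Their poses are not given: they have to be found in the camera images.
- round_grip (a point): Centre of the wing knob of the stand with the ROUND platform: a black upright bar 54 mm long, 14 wide, 30 high (92 to 122 mm over the table) on a vertical spindle at the stand's near end. This point is on the spindle axis, 110 mm up. x runs along the bar's length, z up; pinch the bar across its 14 mm from above. A bridge lies under it, its top 84 mm up; all else on the stand is lower.
- round_knob (a joint): Turn of that knob in rad, 0 when the platform is level (the bar then points along the stand, at the hinge). Grows as it turns clockwise seen from above, which lifts the platform's near end by 0.2 rad of tilt per rad. Starts at -1.3 to -0.7 (near end low): one clockwise turn in one grasp. Stops at -1.45 and +0.45. Stiff (0.15 N m), stays where left.
- round_top (a point): Centre of the upper face of the round plywood platform (110 mm diameter, 8 thick), 66 mm over the table when level. z is its normal, x points from the knob to the hinge, which is 65 mm from here at the stand's far end; the knob's spindle is 80 mm the other way. A thin steel index post beside its near edge is flush with its top when level.
- square_top (a point): Centre of the upper face of the square plywood platform (110 x 110 mm) of the other stand, which is otherwise the same, has the same wing knob, and is also tilted. To be left as it is.

How it is judged:
By the outcome, as a careful person would: the job done as asked, in the order asked, and still so for the second after the job is handed in, with the robot touching nothing.
It also fails if it takes over 29 s, if anything falls off the work surface, if the arm or the gripper's body presses on something with over 40 N, if the wrist force passes 120 N, or if a joint passes its speed limit or range.

ROBOT

A 6-joint arm with a two-finger parallel gripper is mounted at the origin on a cart in front of the work surface, level with it; the furniture and walls round the work are solid. World frame = base frame: x ahead of the robot, y to its left, z up, the work surface at z = 0. Lengths are in mm, angles in rad, forces in N, time in s.
With the tool pointing down it reaches from about 350 to 875 mm from the base axis. Payload 15.5 kg.
Tool frame: the origin (TCP) lies at the very end of the fingers, on their centre line; the grasp point (between the pads) lies 19 mm behind it; z points along the fingers, y is the line along which they close (so a half turn about z gives the same grasp; the last joint's range is limited). The gripper opens to 85 mm and grips with 20 to 120 N. Pads are 22 mm wide; open, the fingers measure 114 mm over their backs; the gripper's body (76 mm by 85 mm) begins 54 mm behind the grasp point. The pads swing forward as they close: fully open they stand 13 mm farther back than shut.
Start: joints at [-0.096, 0.494, 1.345, -0, 1.302, -0.096], TCP at [625.001, 0.003, 231.277] pointing down, gripper open.
Joint ranges: [-2.91, 2.91], [-0.82, 2.16], [0.22, 2.67], [-1.22, 4.37], [0.12, 2.79], [-3.08, 3.08]. Speed limits (rad/s): [1.89, 1.89, 2.57, 3.01, 3.01, 3.01].

INTERFACE

Orientations are given as a unit quaternion [w, x, y, z].
In Python, from cell import bot gives the robot as it stands.
- The arm moves only by the tool carry_out, never from a script. Its argument "commands" is a list of rows, each a list of 2 entries, a list of its own where there are three numbers: the shift along the tool's x, y, z in cm, then the turn, a rotation vector about the tool's x, y, z in rad. In form: [[[x, y, z], [rx, ry, rz]], ...]. A call has 1 to 10 rows; each row is the pose to reach, as a shift and turn from the pose commanded when the call began, along the tool's axes at that moment; what a row does not reach only later rows make up. A row lasts 1/10 s, in which the tool goes at most 50 mm and 8.59 degrees, less where a joint would pass 70% of its speed; a pose out of reach is approached as far as the arm can. A call with a gripper value outside its range is refused whole. "gripper" is the closure, from -1 (fully open) to 1 (shut), set as the call begins (left out, the last holds). The fingers move at their own pace and stop on an object; "squeeze" is the grip in N (left out, the last holds). Time passes only in rows, so rows that repeat a pose let the fingers close. It gives the time, the measured TCP pose, the force, the opening and the grip force at its end, in the units of the state.
- bot.state(): the state, without advancing time (a new reading comes with each control period).
- bot.snapshot(name): name is "scene" or "side" or "wrist"; returns a dict with "img" (384x512x3 uint8, red, green, blue), "fovy" (degrees; the focal length in pixels is half the picture's height over the tangent of half this angle, whatever the lens; pixels are square), "cx", "cy" (the principal point, pixels), "pose" (4x4, takes a point from camera to world coordinates). Camera axes: x right, y down, z forward; pixel columns grow to the right and rows downward; lengths in mm; the calibration is good to about 2 mm. A picture is of the moment at which its call begins. There is no depth.
- bot.sign_off(): hands the job in; it is judged then, once.
The state is a dict: "clock": time; "joints": joint angles; "qvel": joint speeds; "joint_torque": joint torques, N m; "ee_pos": TCP position; "tcp_rot": TCP orientation; "force": force on the tool from outside, world axes, zero at the start; "torque": the same for the moment, N m; "width": finger opening in mm; "grip_force": force on a finger pad.
Only numpy, scipy, OpenCV 4.12 (cv2) and the standard library are available. Lean on these libraries where they do the work, as an engineer would, in place of code of your own. Each camera call takes 0.05 s, during which the arm holds its last target. There are 200 camera calls.

## Working session

There is one attempt and no reset: what is moved stays moved. The work goes in short steps, Python scripts to look and compute and a tool call to move; the robot and the scene stay as the last step left them, time stands still between calls to the robot, and variables do not carry over. Pictures are saved under pics/ and viewed, at most 10 in all, crops included, and the job is handed in when it is done.

Besides the shell and the picture viewer there is one more tool, called after "Call:" as name([rows], argument=value, ...), one row to a line, values as JSON. carry_out: Moves the arm, as the interface text tells. Its arguments: {"type":"object","properties":{"commands":{"type":"array","items":{"type":"array"}},"gripper":{"type":"number"},"squeeze":{"type":"number"}},"required":["commands"]}

```bash
mkdir -p pics
cat > h.py <<'E'
import numpy as np, cv2
from cell import bot
def K(s):
    f=s["img"].shape[0]/2/np.tan(np.radians(s["fovy"])/2); return f,s["cx"],s["cy"]
def ray(s,u,v):
    f,cx,cy=K(s); T=np.array(s["pose"]); d=T[:3,:3]@np.array([(u-cx)/f,(v-cy)/f,1]); return T[:3,3],d/np.linalg.norm(d)
def plane(s,u,v,z):
    o,d=ray(s,u,v); return o+d*(z-o[2])/d[2]
def proj(s,p):
    f,cx,cy=K(s); T=np.array(s["pose"]); c=T[:3,:3].T@(np.array(p)-T[:3,3]); return f*c[0]/c[2]+cx,f*c[1]/c[2]+cy
def snap(n,fn=None):
    s=bot.snapshot(n)
    if fn: cv2.imwrite("pics/"+fn,s["img"][:,:,::-1])
    np.save("%s.npy"%(fn or n),s,allow_pickle=True)
    return s
def load(fn): return np.load("%s.npy"%fn,allow_pickle=True).item()
E
python3 - <<'E'
from h import *
im=[snap(n,n+"0.png")for n in("scene","side","wrist")]
for s in im: print(s["fovy"],s["cx"],s["cy"],np.round(s["pose"],3).tolist())
print(bot.state())
E
```

```text
51.35775784431144 261.64821327457736 196.92584648220435 [[0.683, -0.287, 0.672, -36.024], [-0.731, -0.289, 0.619, -551.595], [0.017, -0.914, -0.406, 508.846], [0.0, 0.0, 0.0, 1.0]]
47.87389273624659 258.4063832855835 202.48988419256756 [[-0.999, -0.02, 0.025, 533.79], [-0.031, 0.393, -0.919, 775.421], [0.009, -0.919, -0.393, 477.74], [0.0, 0.0, 0.0, 1.0]]
61.10364219482932 248.26483653762486 189.36811173423976 [[1.0, 0.0, -0.001, 624.979], [-0.0, -0.966, -0.26, 65.704], [-0.001, 0.26, -0.966, 373.977], [0.0, 0.0, 0.0, 1.0]]
{'clock': 0.15, 'joints': array([-9.55005049e-02,  4.94006802e-01,  1.34594660e+00,  1.46222914e-05,
        1.30250225e+00, -9.54793631e-02]), 'qvel': array([ 0.00084157, -0.00228789, -0.00149014,  0.00046635, -0.00173796,
       -0.00056481]), 'joint_torque': array([ 4.76028199e-04, -8.82539248e+01, -3.84067369e+01, -1.70366275e-04,
        7.04737889e-03, -2.97315989e-05]), 'ee_pos': array([6.24745611e+02, 3.20026422e-02, 2.30872460e+02]), 'tcp_rot': array([-3.37303584e-04,  7.07115563e-01,  7.07097868e-01, -2.69198052e-04]), 'force': array([-0.13405206, -0.47356578,  0.47494983]), 'torque': array([0.00861804, 0.00981966, 0.01777259]), 'grip_force': 0.0, 'width': 85.1595481049032}
```

View pics/scene0.png

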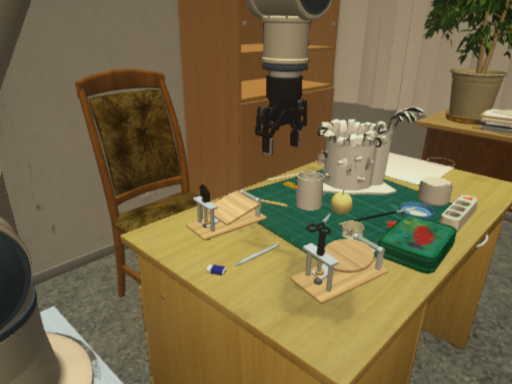

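View pics/wrist0.png

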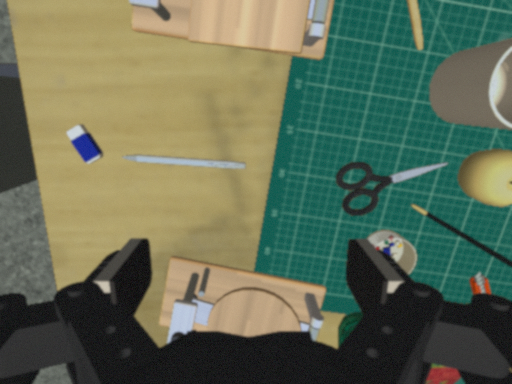

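View pics/side0.png

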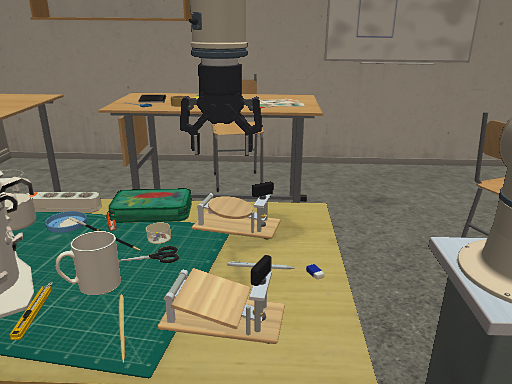

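The round stand is at about (340,265) in the scene view with its knob at (323,235). In the side view the knob is at (263,189), in the wrist view near (190,288). I'll enlarge these.

Run:
```python
from h import *
a=load("scene0.png")["img"][215:305,285:395];b=load("side0.png")["img"][170:245,185:295];c=load("wrist0.png")["img"][250:345,150:345]
r=lambda i,k:cv2.resize(i,None,fx=k,fy=k,interpolation=cv2.INTER_CUBIC)
L=r(a,3.6);R=r(b,3.6);h=max(L.shape[0],R.shape[0]);p=lambda i:cv2.copyMakeBorder(i,0,h-i.shape[0],0,0,0)
t=np.hstack([p(L),p(R)]);d=r(c,2.7);d=cv2.copyMakeBorder(d,0,0,0,t.shape[1]-d.shape[1],0)
cv2.imwrite("pics/z1.png",np.vstack([t,d])[:,:,::-1]);
```

```text
(no output)
```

View pics/z1.png

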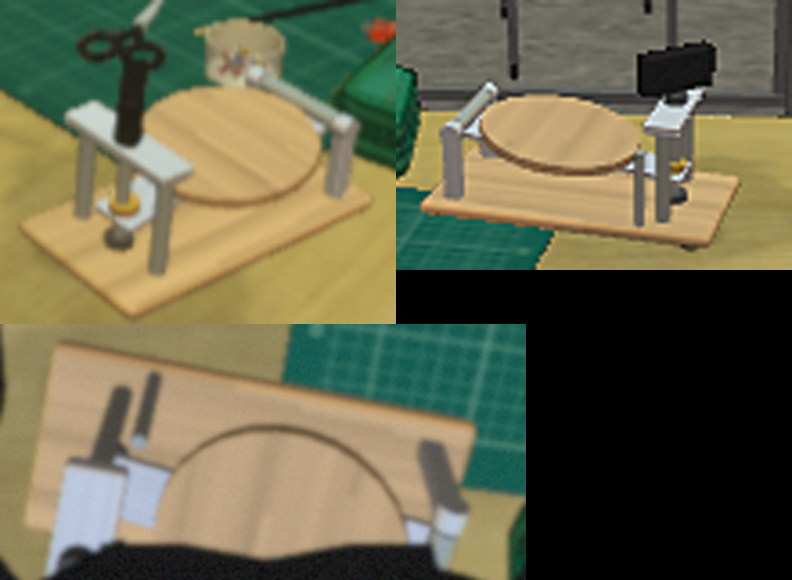

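Run:
```python
from h import *
s=load("scene0.png");d=load("side0.png");w=load("wrist0.png")
def mask(S,x0,x1,y0,y1,t=50):
    m=np.zeros(S["img"].shape[:2],np.uint8);m[y0:y1,x0:x1]=(S["img"][y0:y1,x0:x1].max(2)<t);return m
md=mask(d,250,285,178,199);v,u=np.nonzero(md);print(len(u),u.min(),u.max(),v.min(),v.max(),cv2.minAreaRect(np.c_[u,v].astype(np.float32)))
ms=mask(s,313,330,232,257);vs,us=np.nonzero(ms);print(len(us),us.min(),us.max(),vs.min(),vs.max())
A=[(u.min()+u.max())/2,(v.min()+v.max())/2]
def tri(S,p,D,q):
    o,a=ray(S,*p);o2,b=ray(D,*q);t=np.linalg.lstsq(np.c_[a,-b],o2-o,rcond=None)[0]
    P,Q=o+t[0]*a,o2+t[1]*b;return (P+Q)/2,np.linalg.norm(P-Q)
print("knob",tri(s,(321.7,243.3),d,A),plane(s,321.7,243.3,107),plane(d,*A,107))
# base outline corners (orange-ish plate top z?) scene and side by hand
c=lambda x,y:(x/3.6+285,y/3.6+215); e=lambda x,y:((x-396)/3.6+185,y/3.6+170); g=lambda x,y:(x/2.7+150,(y-324)/2.7+250)
print("scene base near-left, near-right, far-right z=12",[plane(s,*c(*p),12).round() for p in((22,226),(133,312),(370,200))])
print("wrist base corners near-left, far-left",[plane(w,*g(*p),12).round() for p in((58,343),(473,425))])
print("bridge ends scene",[plane(s,*c(*p),84).round() for p in((86,110),(171,170))])
print("hinge ends scene",tri(s,c(255,72),d,e(452,130)),tri(s,c(345,125),d,e(490,90)))
print("bar top ends side z=122",[plane(d,*e(*p),122).round() for p in((638,52),(714,43))])
```

```text
284 252 273 181 198 ((262.5, 189.5), (17.0, 21.0), 90.0)
151 318 329 232 254
knob (array([ 550.38971886, -175.39268457,  105.14270093]), np.float64(0.9350550124609244)) [ 548.47527628 -176.94069665  107.        ] [ 549.98743334 -169.69176899  107.        ]
scene base near-left, near-right, far-right z=12 [array([ 524., -125.,   12.]), array([ 505., -217.,   12.]), array([ 692., -260.,   12.])]
wrist base corners near-left, far-left [array([ 531., -117.,   12.]), array([ 721., -159.,   12.])]
bridge ends scene [array([ 556., -142.,   84.]), array([ 538., -212.,   84.])]
hinge ends scene (array([ 698.30247443, -169.47063821,   61.98614175]), np.float64(1.555615221847598)) (array([ 681.97331939, -240.94518774,   61.41945155]), np.float64(0.23783753492845822))
bar top ends side z=122 [array([ 574., -162.,  122.]), array([ 525., -182.,  122.])]
```

Call:
carry_out([
  [[-17.5, -7.6, 0], [0, 0, 0.9]],
  [[-17.5, -7.6, 0], [0, 0, 0.9]],
  [[-17.5, -7.6, 0], [0, 0, 0.9]],
  [[-17.5, -7.6, 0], [0, 0, 0.9]],
  [[-17.5, -7.6, 0], [0, 0, 0.9]],
  [[-17.5, -7.6, 0], [0, 0, 0.9]],
  [[-17.5, -7.6, 0], [0, 0, 0.9]],
  [[-17.5, -7.6, 0], [0, 0, 0.9]],
  [[-17.5, -7.6, 0], [0, 0, 0.9]],
  [[-17.5, -7.6, 0], [0, 0, 0.9]],
], gripper=-0.3)

```text
clock: 1.15
ee_pos: [549.1, -174.7, 231.2]
tcp_rot: [-0.0, 0.944, 0.33, -0.0]
force: [-0.0, 0.5, -1.2]
width: 55.4
grip_force: 0.0
```

Run:
```python
from h import *
s=snap("wrist","w1.png"); t=bot.state(); print(t["clock"],t["ee_pos"],t["tcp_rot"],t["width"]); print(proj(s,(549.5,-175,122)))
```

```text
1.2 [ 549.06175798 -174.7532867   231.2417161 ] [-2.93880202e-05  9.43914267e-01  3.30190635e-01 -3.34783897e-05] 55.68441713271785
(np.float64(248.59860301514286), np.float64(186.5444712073011))
```

View pics/w1.png

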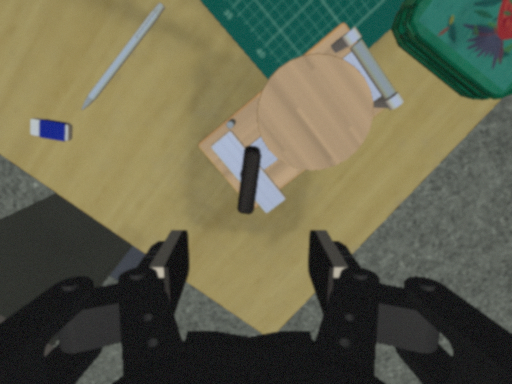

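The knob bar runs from about (253,148) to (247,212), the bridge from (220,140) to (275,205), and the hinge is near (375,68). Next I'll measure them.

```bash
cat > m.py <<'E'
from h import *
def meas(fn,bw=(225,275,135,225),z=122):
    s=load(fn);im=s["img"].astype(int);m=(im.max(2)<60).astype(np.uint8)
    q=np.zeros_like(m);x0,x1,y0,y1=bw;q[y0:y1,x0:x1]=m[y0:y1,x0:x1]
    c=max(cv2.findContours(q,0,cv2.CHAIN_APPROX_NONE)[0],key=cv2.contourArea)
    P=np.array([plane(s,u,v,z)[:2] for u,v in c[:,0]],np.float32)
    (a,b),wh,an=cv2.minAreaRect(P); B=cv2.boxPoints(((a,b),wh,an))
    e=max([B[1]-B[0],B[2]-B[1]],key=np.linalg.norm); y=np.arctan2(e[1],e[0])
    print("bar",(a,b),wh,"yaw",y if y>-1.57 else y+np.pi, "ends",B.round(1).tolist())
    hsv=cv2.cvtColor(s["img"],cv2.COLOR_RGB2HSV);return s,im,hsv
E
python3 - <<'E'
from m import *
s,im,hsv=meas("w1.png")
# grey/white metal: low saturation bright -> bridge & hinge
m=((hsv[...,1]<60)&(hsv[...,2]>130)).astype(np.uint8)
for n,(x0,x1,y0,y1),z in(("bridge",(205,300,125,220),84),("hinge",(335,410,20,115),62)):
    q=np.zeros_like(m);q[y0:y1,x0:x1]=m[y0:y1,x0:x1]
    for c in cv2.findContours(q,0,cv2.CHAIN_APPROX_NONE)[0]:
        if cv2.contourArea(c)<60: continue
        P=np.array([plane(s,u,v,z)[:2] for u,v in c[:,0]],np.float32);l=cv2.fitLine(P,cv2.DIST_HUBER,0,.1,.1).ravel()
        print(n,cv2.contourArea(c),cv2.minAreaRect(P),np.arctan2(l[1],l[0]),cv2.boundingRect(c))
for p in((232,150),(255,120),(380,80)): print(im[p[1],p[0]])
for n,a,b,z in(("hinge",(352,36),(396,101),65),("bridge far",(226,134),(283,200),84),("bridge near",(213,143),(266,211),84),("base left",(201,147),(346,24),12)):
    A,B=plane(s,*a,z),plane(s,*b,z);e=B-A;print(n,A.round(1),B.round(1),np.linalg.norm(e).round(1),np.arctan2(e[1],e[0]))
E
```

```text
bar (553.33544921875, -171.73606872558594) (54.05948257446289, 12.017934799194336) yaw 0.5452525 ends [[527.0999755859375, -180.60000610351562], [533.2999877929688, -190.89999389648438], [579.5999755859375, -162.89999389648438], [573.2999877929688, -152.60000610351562]]
bridge 1133.5 ((559.3175048828125, -186.1937255859375), (71.7012939453125, 28.286073684692383), 51.063602447509766) 0.8271741 (250, 136, 36, 78)
bridge 949.5 ((558.8241577148438, -151.41830444335938), (46.36125183105469, 29.6846866607666), 77.2960205078125) 0.851771 (210, 125, 35, 57)
hinge 154.0 ((685.3836669921875, -240.10159301757812), (11.48569393157959, 14.215740203857422), 80.90103149414062) 0.2998753 (387, 92, 17, 18)
hinge 388.5 ((682.7890625, -200.88909912109375), (49.9142951965332, 9.97437858581543), 78.60920715332031) 1.3370401 (342, 51, 39, 51)
hinge 872.5 ((694.2078857421875, -198.330078125), (69.52320861816406, 13.303756713867188), 76.48458862304688) 1.3500491 (342, 27, 54, 70)
[170 183 207]
[169 146 116]
[136 149 158]
hinge [ 700.6 -170.1   65. ] [ 685.8 -239.5   65. ] 70.9 -1.7814953550235655
bridge far [ 566.9 -135.6   84. ] [ 551.7 -214.4   84. ] 80.2 -1.7611459803459564
bridge near [ 553.3 -131.4   84. ] [ 533.4 -208.9   84. ] 80.0 -1.8225653447438463
base left [ 529.7 -123.1   12. ] [ 722.1 -163.9   12. ] 196.7 -0.2091139076770923
```

Call:
carry_out([
  [[0.35, 0, 2.5], [0, 0, 0.13]],
  [[0.35, 0, 5], [0, 0, 0.13]],
  [[0.35, 0, 7.5], [0, 0, 0.13]],
  [[0.35, 0, 9.5], [0, 0, 0.13]],
  [[0.35, 0, 11], [0, 0, 0.13]],
  [[0.35, 0, 12.5], [0, 0, 0.13]],
  [[0.35, 0, 13.3], [0, 0, 0.13]],
  [[0.35, 0, 13.8], [0, 0, 0.13]],
  [[0.35, 0, 13.8], [0, 0, 0.13]],
  [[0.35, 0, 13.8], [0, 0, 0.13]],
])

```text
clock: 2.2
ee_pos: [552.0, -172.9, 93.8]
tcp_rot: [0.0, 0.964, 0.267, 0.0]
force: [-0.2, -0.8, -0.6]
width: 55.5
grip_force: 0.0
```

Call:
carry_out([
  [[0, 0, 0], [0, 0, 0]],
  [[0, 0, 0], [0, 0, 0]],
  [[0, 0, 0], [0, 0, 0]],
  [[0, 0, 0], [0, 0, 0]],
  [[0, 0, 0], [0, 0, 0]],
  [[0, 0, 0], [0, 0, 0]],
  [[0, 0, 0], [0, 0, 0]],
  [[0, 0, 0], [0, 0, 0]],
], gripper=1, squeeze=50)

```text
clock: 3.0
ee_pos: [551.9, -172.9, 93.7]
tcp_rot: [0.0, 0.964, 0.267, 0.0]
force: [-1.3, 0.8, 5.3]
width: 13.4
grip_force: 50.1
```

Call:
carry_out([
  [[0, 0, 0], [0, 0, 0.08]],
  [[0, 0, 0], [0, 0, 0.17]],
  [[0, 0, 0], [0, 0, 0.26]],
  [[0, 0, 0], [0, 0, 0.35]],
  [[0, 0, 0], [0, 0, 0.44]],
  [[0, 0, 0], [0, 0, 0.53]],
  [[0, 0, 0], [0, 0, 0.62]],
  [[0, 0, 0], [0, 0, 0.7]],
  [[0, 0, 0], [0, 0, 0.76]],
  [[0, 0, 0], [0, 0, 0.76]],
])

```text
clock: 4.0
ee_pos: [551.9, -173.2, 93.7]
tcp_rot: [0.0, 0.994, -0.11, 0.0]
force: [-1.3, -2.9, 6.7]
width: 13.4
grip_force: 50.2
```

Run:
```python
from h import *
t=bot.state();print(t["force"],t["torque"],t["tcp_rot"],t["width"])
s=snap("scene","s2.png");d=snap("side","d2.png")
r=lambda i:cv2.resize(i,None,fx=5,fy=5,interpolation=cv2.INTER_CUBIC)[:,:,::-1]
cv2.imwrite("pics/z2.png",np.vstack([r(d["img"][190:245,190:280]),r(s["img"][230:290,300:390])]))
```

```text
[-1.27575826 -2.86540469  6.69165212] [-0.3889509   0.29615038 -0.19140019] [ 2.69650386e-04  9.93923448e-01 -1.10072633e-01  3.49722632e-04] 13.40814113768624
```

View pics/z2.png

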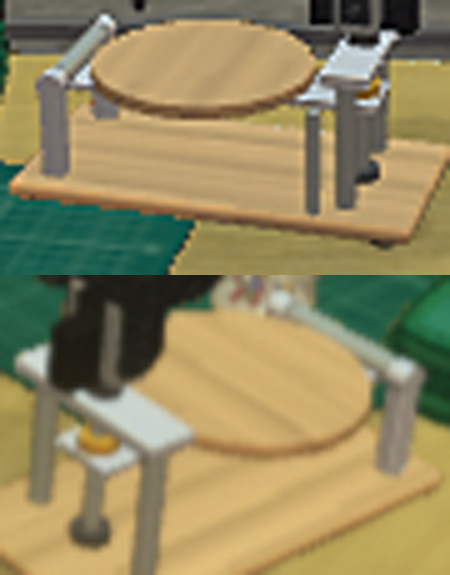

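The side view shows the round platform now level, about parallel to the stand's base. The tool yaw is -0.22, matching the stand's axis. I'll release, rise straight up and check the bar from above.

Call:
carry_out([
  [[0, 0, 0], [0, 0, 0]],
  [[0, 0, 0], [0, 0, 0]],
  [[0, 0, 0], [0, 0, 0]],
  [[0, 0, 0], [0, 0, 0]],
  [[0, 0, 0], [0, 0, 0]],
  [[0, 0, 0], [0, 0, 0]],
], gripper=-0.3)

```text
clock: 4.7
ee_pos: [551.7, -172.8, 93.3]
tcp_rot: [-0.0, 0.994, -0.109, -0.0]
force: [-0.6, -0.4, -0.0]
width: 55.5
grip_force: 0.0
```

Call:
carry_out([
  [[0, 0, -1], [0, 0, 0]],
  [[0, 0, -3], [0, 0, 0]],
  [[0, 0, -6], [0, 0, 0]],
  [[0, 0, -9.5], [0, 0, 0]],
  [[0, 0, -13], [0, 0, 0]],
  [[0, 0, -13.8], [0, 0, 0]],
  [[0, 0, -13.8], [0, 0, 0]],
  [[0, 0, -13.8], [0, 0, 0]],
])

```text
clock: 5.5
ee_pos: [551.3, -172.6, 230.7]
tcp_rot: [-0.0, 0.994, -0.109, -0.0]
force: [-0.2, -0.1, -0.8]
width: 55.3
grip_force: 0.0
```

Run:
```python
from m import *
t=bot.state();print(t["clock"],t["ee_pos"],t["width"],t["force"])
w=snap("wrist","w3.png");d=snap("side","d3.png")
r=lambda i,k:cv2.resize(i,None,fx=k,fy=k,interpolation=cv2.INTER_CUBIC)[:,:,::-1]
a=r(w["img"][90:250,190:350],3.5);b=r(d["img"][180:245,180:290],2)
b=cv2.copyMakeBorder(b,0,a.shape[0]-b.shape[0],0,0,0);cv2.imwrite("pics/z3.png",np.hstack([a,b]))
print(proj(w,(552,-172.5,122)));meas("w3.png",(215,285,135,225))
```

```text
5.5 [ 551.29084309 -172.63361838  230.71556571] 55.31237550063105 [-0.2253632  -0.14606185 -0.76726943]
(np.float64(247.879185349187), np.float64(186.16487332160725))
bar (554.0496826171875, -173.88662719726562) (11.444292068481445, 53.43354034423828) yaw -0.21929705 ends [[526.7000122070312, -173.6999969482422], [578.9000244140625, -185.3000030517578], [581.4000244140625, -174.10000610351562], [529.2000122070312, -162.5]]
```

View pics/z3.png

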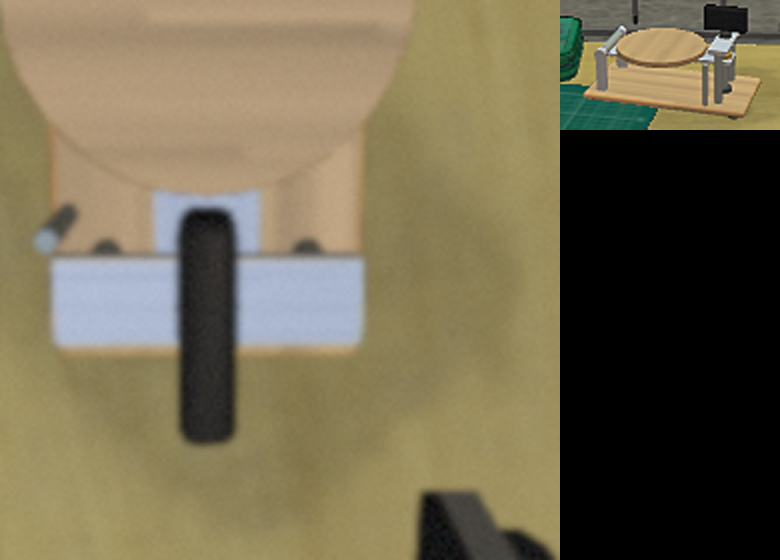

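The bar is square to the bridge (bridge edges in rows 255 to 348, bar in columns 180 to 235, vertical). It points at the hinge, and the gripper is clear of the stand.

```bash
python3 -c "
from cell import bot
print(bot.sign_off())"
```

```text
the job is handed in; nothing more can be done
None
```

The round platform is level to within what the cameras can show: I turned its knob about 0.76 rad clockwise, let go and backed off. I left the square stand alone and handed the job in at about 5.5 s.

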